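# Line up the bean cutter's plate with a drift pin and fit its next bolt

### The job

The bean cutter's top plate is back on its bed with only the front left bolt fitted, and it sits skewed, so its other holes are out of line with the bed's. Push the tapered drift pin down the front right hole until its shoulder sits flat on the plate and leave it in, then fit one bolt in the hole at the middle of the back, its head fully home on the plate. Leave the other bolt in the block (it replaces the pin later), work by feel without forcing the cutter, and leave the rest of the table as it is.

Things in the scene. Friction and masses are not known exactly. Their poses are not given: they have to be found in the camera images.
- cutter: Fixed bean cutter, green, open like a book: a shallow pan 200 x 200 mm with a far leaf behind it under 42 mm high. Origin on the table under the pan's centre; +x to its back (hinges, far leaf), +y left, z up; front = latch side. A bed stands in the pan, square to it, 170 x 170 mm, upper face 50 mm above the table, 12 mm thick, hollow below. Pushes of 25 N are fine; a jam or knock of 100 N is not.
- plate_level (a point): Point over the pan's centre at the height of the plate's upper face (60 mm). The bed's centre is within 4 mm of it in x and in y: not measured, to be seen or felt. The bed's 14 mm through holes are at (-60,-60) mm, front right, and (60,0) mm, middle of the back, from its centre along the cutter's axes; the pockets in the middle are for beans.
- pan_corner (a point): Front left corner of the pan, at the table. The plate (150 x 150 x 10 mm, flat on the bed, 14 mm holes like the bed's) turns stiffly (0.5 N m) only about the bolt fitted at (-60,60) mm from the bed's centre (knurled head 22 mm wide and high) and stays where left. It starts 0.038 to 0.050 rad counter-clockwise from above: its front right hole lies 4.6 to 6.0 mm to +x of the bed's.
- block: White plastic fastener block, fixed, 190 x 52 mm, 50 mm high, origin on the table under its centre, x axis along its row of four through holes (14.5 mm wide, 46 mm apart). The drift pin and the two bolts stand in three of them in any order, heads resting on the block.
- drift_grip (a point): Centre of the steel drift pin's knurled handle (22 mm wide, 45 mm tall), z up the pin. Its flat underside (shoulder) is 22.5 mm below; from there the pin is 13.5 mm thick for 20 mm, then tapers over 25.5 mm to a blunt 6 mm nose 46 mm below the shoulder. 0.16 kg. Pushed down, the taper wedges the plate into line, taking some 10 to 25 N.
- bolt1_grip (a point): Centre of one bolt's knurled steel head (22 mm wide, 22 mm tall), z up the bolt. The head's underside is 11 mm below; the shank is plain, 12 mm thick, 30 mm long, with a 1 mm chamfer (pushed in, not screwed). 0.085 kg. The two bolts are alike; either will do.
- bolt2_grip (a point): The other bolt, the same as bolt1. Only one is fitted now; the other stays standing in the block.
- brush: Bystander: hand brush lying flat; to be left alone.
- driver: Bystander: screwdriver with a black handle, lying flat; to be left alone.
- loupe: Bystander: round black-rimmed magnifier with a handle, lying flat, 16 mm high; to be left alone.
- weight: Bystander: brass balance weight, 32 mm diameter, 50 mm high; to be left alone.
- dish: Bystander: shallow white dish of beans, 100 mm diameter, 18 mm high; to be left alone.
- sample_jar: Bystander: closed jar of beans, 64 mm diameter, 85 mm high; to be left alone.
- scoop: Bystander: steel bean scoop, bowl 75 x 50 x 30 mm with a round handle; to be left alone.

How it is judged:
By the outcome, as a careful person would: the job done as asked, in the order asked, and still so for the second after the job is handed in, with the robot touching nothing.
It also fails if it takes over 67 s, if anything falls off the work surface, if the arm or the gripper's body presses on something with over 40 N, if the wrist force passes 120 N, or if a joint passes its speed limit or range.

### The arm

A 7-joint arm with a two-finger parallel gripper is mounted at the origin on the work surface. World frame = base frame: x ahead of the robot, y to its left, z up, the work surface at z = 0. Lengths are in m, angles in rad, forces in N, time in s.
With the tool pointing down it reaches from about 0.4 to 0.875 m from the base axis. Payload 19.3 kg.
Tool frame: the origin (TCP) lies at the very end of the fingers, on their centre line; the grasp point (between the pads) lies 19 mm behind it; z points along the fingers, y is the direction in which the jaws open and shut (so a half turn about z gives the same grasp; the last joint's range is limited). The gripper opens to 85 mm and grips with 20 to 120 N. Pads are 22 mm wide; open, the fingers measure 114 mm over their backs; the gripper's body (76 mm by 85 mm) begins 54 mm behind the grasp point. The pads swing forward as they close: fully open they stand 13 mm farther back than shut.
Start: joints at [-1.385, 0.521, -0.036, 1.599, 0.021, 1.021, -0.113], TCP at [0.158, 0.605, 0.208] pointing down, gripper open.
Joint ranges: [-2.91, 2.91], [-0.3, 2.13], [-1.5, 1.42], [0.17, 2.43], [-1.26, 4.41], [0.16, 1.93], [-2.52, 2.52]. Speed limits (rad/s): [1.89, 1.89, 2.39, 2.39, 3.01, 3.01, 3.01].

### API

Orientations are given as [roll, pitch, yaw] about the fixed x, y, z axes, in that order (R = Rz(yaw) Ry(pitch) Rx(roll)).
In Python, from workcell import bot gives the robot as it stands.
- The arm moves only by the tool carry_out, never from a script. Its argument "targets" is a list of rows, each a list of 7 numbers: the shift along the tool's x, y, z in mm, then the turn, a rotation vector about the tool's x, y, z in units of 6 degrees (1.0 is 6 degrees), then the closure in counts, from 0 (fully open) to 255 (shut). A call has 1 to 5 rows; each row shifts and turns the commanded pose from where the row before left it, along the tool's axes as they then stand; what a row does not reach is not made up. A row lasts 1/12 s, in which the tool goes at most 41.7 mm and 7.16 degrees, less where a joint would pass 70% of its speed; a pose out of reach is approached as far as the arm can. A call is refused whole if a number of a shift passes 41.7 or a number of a turn 1, either way. A call with a gripper value outside its range is refused whole. The fingers move at their own pace and stop on an object; "force" is the grip in N (left out, the last holds). Time passes only in rows, so rows that do not move let the fingers close. It gives the time, the measured TCP pose, the force and the opening at its end, in the units of the state.
- bot.observe(): the state, without advancing time (a new reading comes with each control period).
- bot.grab_frame(name): name is "scene" or "top" or "wrist"; returns a dict with "color" (480x640x3 uint8, red, green, blue), "z_map" (480x640 float32, m along the optical axis (not along the pixel's ray), 0 where there is no reading), "K" (3x3 intrinsics, pixels), "cam_to_world" (4x4, takes a point from camera to world coordinates); the wrist camera has in their place "T_tool_cam" (4x4, takes a point from camera to tool coordinates, whose origin is the TCP and whose axes are the flange's). Camera axes: x right, y down, z forward; pixel columns grow to the right and rows downward; lengths in m; the calibration is good to about 2 mm. A picture is of the moment at which its call begins: read the wrist's pose just before it.
- bot.job_done(): hands the job in, once; it reports no verdict.
The state is a dict: "clock": time; "qpos": joint angles; "qd": joint speeds; "joint_efforts": joint torques, N m; "position": TCP position; "tool_rot": TCP orientation; "force": force on the tool from outside, world axes, zero at the start; "moment": the same for the moment, N m; "grip_width": finger opening in m.
Only numpy, scipy, OpenCV 4.12 (cv2) and the standard library are available. Lean on these libraries where they do the work, as an engineer would, in place of code of your own. Each camera call takes 0.05 s, during which the arm holds its last target. There are 200 camera calls.

## Working session

There is one attempt and no reset: what is moved stays moved. The work goes in short steps, Python scripts to look and compute and a tool call to move; the robot and the scene stay as the last step left them, time stands still between calls to the robot, and variables do not carry over. Pictures are saved under pics/ and viewed, about 8 in all and at most 12, crops included, and the job is handed in when it is done.

Besides the shell and the picture viewer there is one more tool, called after "Request:" as name(argument=value, ...) on one line, values as JSON. carry_out: Moves the arm, as the interface text tells. Its arguments: {"type":"object","properties":{"targets":{"type":"array","items":{"type":"array","items":{"type":"number"}}},"force":{"type":"number"}},"required":["targets"]}

```bash
mkdir -p pics; ls
cat > h.py <<'E'
from workcell import bot
import numpy as np, cv2
from scipy.spatial.transform import Rotation as R
def tool():
    s=bot.observe(); T=np.eye(4); T[:3,:3]=R.from_euler('xyz',s['tool_rot']).as_matrix(); T[:3,3]=s['position']; return T
def grab(n):
    T=tool(); f=bot.grab_frame(n)
    f['M']=T@f['T_tool_cam'] if n=='wrist' else f['cam_to_world']
    np.savez(f'{n}.npz',**{k:f[k] for k in('color','z_map','K','M')}); return f
def world(f,u=None,v=None):
    z=f['z_map']; vv,uu=np.mgrid[:480,:640]
    p=np.stack([(uu-f['K'][0,2])/f['K'][0,0]*z,(vv-f['K'][1,2])/f['K'][1,1]*z,z],-1)
    return p@f['M'][:3,:3].T+f['M'][:3,3]
def ray(f,u,v,h):
    d=f['M'][:3,:3]@np.array([(u-f['K'][0,2])/f['K'][0,0],(v-f['K'][1,2])/f['K'][1,1],1]); o=f['M'][:3,3]
    return o+d*(h-o[2])/d[2]
def proj(f,p):
    q=np.linalg.inv(f['M'])@np.append(p,1); return (f['K']@(q[:3]/q[2]))[:2]
def save(n,im): cv2.imwrite(f'pics/{n}.png',im[...,::-1])
E
python3 - <<'E'
from h import *
print(bot.observe())
for n in('scene','top'):
    f=grab(n); save(n,f['color']); print(n,f['K'],f['M'].round(3), (f['z_map']>0).mean())
E
```

```text
pics
{'clock': 0.0, 'qpos': array([-1.38521406,  0.52205381, -0.03632079,  1.59998776,  0.02122033,
        1.02107858, -0.11281735]), 'qd': array([ 0.0002617 , -0.00027967,  0.00078468,  0.00106334, -0.00059916,
       -0.00150342,  0.00016876]), 'joint_efforts': array([ 9.33362708e-05, -9.27099538e+01,  1.98028497e+00, -3.69929373e+01,
        1.78745360e-02,  8.05174961e-03,  6.33253705e-06]), 'position': array([0.15808345, 0.60431296, 0.20700827]), 'tool_rot': array([-3.14045514e+00,  1.00856640e-04,  2.88578765e+00]), 'force': array([ 0.36589441, -0.0681456 ,  0.42952304]), 'moment': array([-0.01447245, -0.0454656 , -0.05385691]), 'grip_width': 0.08525675979935567}
scene [[615.05418037   0.         313.38545437]
 [  0.         615.05418037 251.82935749]
 [  0.           0.           1.        ]] [[ 0.878  0.297 -0.375  1.104]
 [ 0.478 -0.552  0.683 -0.943]
 [-0.004 -0.779 -0.627  0.968]
 [ 0.     0.     0.     1.   ]] 0.9940983072916667
top [[436.11095666   0.         318.0793084 ]
 [  0.         436.11095666 239.99867349]
 [  0.           0.           1.        ]] [[-0.011 -0.991  0.13   0.433]
 [-1.     0.014  0.025 -0.005]
 [-0.027 -0.13  -0.991  0.988]
 [ 0.     0.     0.     1.   ]] 0.996064453125
```

View pics/scene.png

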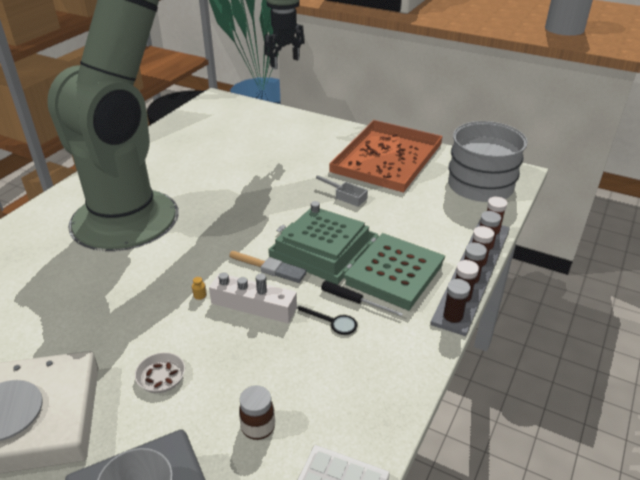

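View pics/top.png

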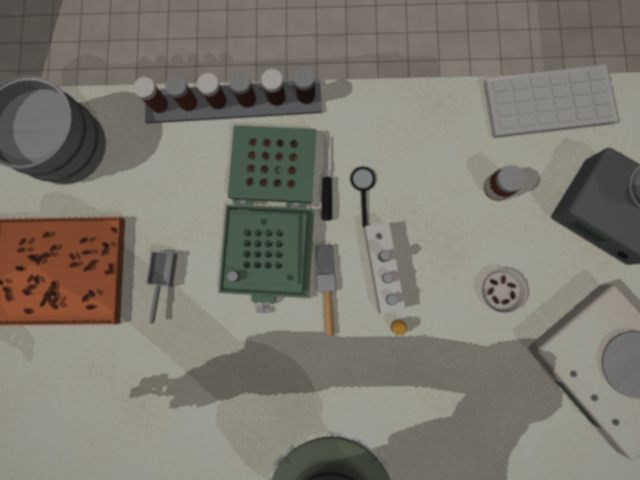

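The top view shows the cutter pan around (266,250), its bolt head at (232,275), front-right hole near (290,277) and back hole near (264,221). The block's fasteners stand at (385,255), (390,276) and (393,298), with an empty hole at (379,236). In the scene view the tall one, the pin, is at (261,284), next to the empty hole.

Run:
```python
from h import *
for n in('top','scene'):
    f=dict(np.load(n+'.npz')); P=world(f)
    m=(P[...,2]>.054)&(P[...,2]<.13)&(P[...,0]>.3)&(P[...,0]<.75)&(np.abs(P[...,1])<.32)
    k,l,s,c=cv2.connectedComponentsWithStats(m.astype(np.uint8))
    for i in range(1,k):
        if s[i,4]>8:
            q=P[l==i]; print(n,s[i],c[i].round(1),np.median(q,0).round(4),'zmax',np.percentile(q[:,2],95).round(4))
f=dict(np.load('top.npz'))
for nm,u,v,h in(('frhole',290,277,.06),('back',264,221,.06),('lbolt',232,275,.082),('panFL',220,294,.03),('panFR',310,297,.03),('panBL',226,205,.03),('panBR',313,209,.03),('blk',379,236,.05),('pin',385,255,.095),('b',390,276,.072),('b',393,298,.072)):
    print(nm,ray(f,u,v,h).round(4), world(f)[v,u].round(4))
```

```text
top [ 228  214   71   70 4138] [263.3 248.4] [0.5387 0.1376 0.0597] zmax 0.0628
top [378 249  14  13 123] [384.4 254.8] [ 0.5176 -0.1179  0.0942] zmax 0.0972
top [382 272  12  11 100] [387.7 276.9] [ 0.4735 -0.1259  0.0713] zmax 0.0738
top [386 294  12  11 102] [391.9 298.8] [ 0.4279 -0.1328  0.0715] zmax 0.0747
scene [ 283  201   82   57 2199] [323.6 229.7] [0.5424 0.1344 0.0591] zmax 0.0635
scene [218 272  12  13 111] [223.4 277.6] [ 0.4336 -0.1373  0.0675] zmax 0.0726
scene [256 273  11  21 197] [260.9 282.8] [ 0.5252 -0.1249  0.0807] zmax 0.0959
scene [237 277  11  12 106] [242. 282.] [ 0.4795 -0.1309  0.0681] zmax 0.0731
frhole [0.4765 0.0799 0.06  ] [0.479  0.0848 0.0065]
back [0.5982 0.136  0.06  ] [0.5999 0.1374 0.0508]
lbolt [0.4811 0.1991 0.082 ] [0.4812 0.1993 0.081 ]
panFL [0.4426 0.2366 0.03  ] [ 0.4429  0.2443 -0.0005]
panFR [0.4339 0.039  0.03  ] [0.4339 0.0403 0.0012]
panBL [0.6415 0.2267 0.03  ] [0.6428 0.2282 0.0238]
panBR [0.6291 0.0306 0.03  ] [0.6305 0.0309 0.0231]
blk [ 0.5631 -0.1125  0.05  ] [ 0.5706 -0.1187 -0.0039]
pin [ 0.5174 -0.1184  0.095 ] [ 0.5176 -0.1186  0.0936]
b [ 0.4755 -0.1304  0.072 ] [ 0.4755 -0.1305  0.0714]
b [ 0.4299 -0.1351  0.072 ] [ 0.4299 -0.1353  0.0703]
```

Run:
```python
from h import *
f=bot.grab_frame('wrist'); print(f['T_tool_cam'].round(4),f['K'].round(1))
```

```text
[[ 7.000e-04 -9.619e-01 -2.733e-01  6.890e-02]
 [ 1.000e+00  8.000e-04 -1.000e-04 -2.000e-04]
 [ 4.000e-04 -2.733e-01  9.619e-01 -1.659e-01]
 [ 0.000e+00  0.000e+00  0.000e+00  1.000e+00]] [[385.1   0.  314.1]
 [  0.  385.1 242. ]
 [  0.    0.    1. ]]
```

Request:
carry_out(targets=[[0,0,0,0,0,-1,0],[0,0,0,0,0,-1,0],[0,0,0,0,0,-1,0],[0,0,0,0,0,-1,0],[-19,-34,0,0,0,0,0]])

```text
clock: 0.57
position: [0.1774, 0.5777, 0.2069]
tool_rot: [3.139, -0.003, -2.964]
force: [-0.0, 0.8, 0.2]
grip_width: 0.0855
```

Request:
carry_out(targets=[[-19,-35,0,0,0,0,0],[-19,-35,0,0,0,0,0],[-19,-35,0,0,0,0,0],[-19,-35,0,0,0,0,0],[-19,-35,0,0,0,0,0]])

```text
clock: 0.98
position: [0.3054, 0.4151, 0.2075]
tool_rot: [-3.141, -0.0, -2.978]
force: [1.1, 1.2, 0.8]
grip_width: 0.0857
```

```bash
python3 -c "
from h import *
s=bot.observe();print(s['position'],s['tool_rot'],s['qpos'].round(2))"
```

```text
[0.3053518  0.41513993 0.20753677] [-3.14148587e+00 -5.75869974e-05 -2.97845471e+00] [-0.97  0.35 -0.1   1.88  0.05  0.91  0.64]
```

Request:
carry_out(targets=[[-21,-35,5,0,0,0,0],[-21,-35,5,0,0,0,0],[-21,-35,5,0,0,0,0],[-21,-35,5,0,0,0,0],[-21,-35,5,0,0,0,0]])

```text
clock: 1.4
position: [0.4375, 0.2595, 0.1824]
tool_rot: [3.142, 0.0, -2.978]
force: [1.3, 1.2, 1.2]
grip_width: 0.0855
```

Request:
carry_out(targets=[[-21,-35,5,0,0,0,0],[-21,-35,5,0,0,0,0],[-21,-35,5,0,0,0,0],[-18,-35,5,0,0,0,0],[0,0,0,0,0,0,0]])

```text
clock: 1.82
position: [0.5425, 0.1287, 0.1616]
tool_rot: [-3.138, -0.0, -2.987]
force: [-0.2, -1.2, 0.1]
grip_width: 0.0854
```

```bash
python3 -c "
from h import *
f=grab('wrist'); save('w1',f['color']); np.savez('w1.npz',**np.load('wrist.npz'))
s=bot.observe();print(s['position'],s['tool_rot'],s['qpos'].round(2),s['force'])"
```

```text
[0.54071369 0.13215562 0.16176963] [-3.14001661e+00 -7.95097954e-04 -2.98450560e+00] [-0.35  0.47  0.01  1.83 -0.    0.84  1.38] [-1.19150946  1.46974861 -0.54592792]
```

View pics/w1.png

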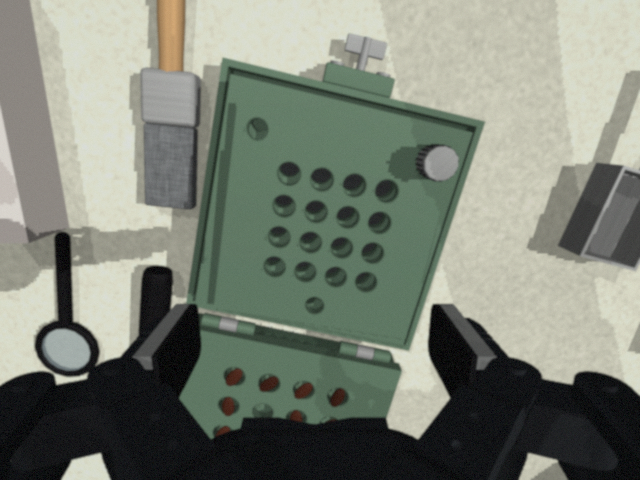

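The wrist view shows the front right hole at (257,128), the back hole at (315,304) and the bolt head at (438,161). The plate and bed edges have little contrast, so I'll measure them from depth.

Run:
```python
from h import *
f=dict(np.load('w1.npz')); P=world(f); z=P[...,2]
import itertools
roi=np.zeros(z.shape,bool); roi[40:350,180:500]=1
print('hist',np.histogram(z[roi],bins=np.arange(0,.09,.005)))
def rect(m,name):
    m=cv2.morphologyEx(m.astype(np.uint8),cv2.MORPH_OPEN,np.ones((3,3)))
    k,l,s,c=cv2.connectedComponentsWithStats(m); i=1+np.argmax(s[1:,4])
    cs,_=cv2.findContours((l==i).astype(np.uint8),cv2.RETR_EXTERNAL,cv2.CHAIN_APPROX_NONE)
    c=max(cs,key=len)[:,0]; h=np.median(z[l==i])
    W=np.array([ray(f,u,v,h)[:2] for u,v in c])*1000
    r=cv2.minAreaRect(W.astype(np.float32)); print(name,h,r)
    # side fits
    ctr=np.array(r[0]);a=np.deg2rad(r[2]); a=(a+np.pi/4)%(np.pi/2)-np.pi/4
    ex=np.array([np.cos(a),np.sin(a)]);ey=np.array([-ex[1],ex[0]])
    q=np.c_[(W-ctr)@ex,(W-ctr)@ey]; H=q.max(0)
    for nm,k2,sg in(('+x',0,1),('-x',0,-1),('+y',1,1),('-y',1,-1)):
        sel=(sg*q[:,k2]>H.mean()-6)&(np.abs(q[:,1-k2])<H.mean()-12)
        p=np.polyfit(q[sel,1-k2],q[sel,k2],1); res=q[sel,k2]-np.polyval(p,q[sel,1-k2])
        print('  ',nm,sel.sum(),'off',p[1].round(2),'slope',p[0].round(4),'std',res.std().round(2))
    print('  a',a, 'ctr',ctr)
rect((z>.055)&(z<.07)&roi,'plate')
rect((z>.044)&(z<.07)&roi,'bed')
rect((z>.015)&(z<.09)&roi,'pan')
im=cv2.resize(f['color'][100:160,225:290],None,fx=6,fy=6,interpolation=cv2.INTER_CUBIC)
im2=cv2.resize(f['color'][275:335,280:345],None,fx=6,fy=6,interpolation=cv2.INTER_CUBIC)
s=np.hstack([im,im2]).astype(float); s=np.clip((s-20)*1.8,0,255).astype(np.uint8); save('holes',s)
```

```text
hist (array([10210,   752,  1588,  2809,  8032,   980,  2688,  1036,   510,
        8014,  4483, 24516, 11244,    66,    77,   144,   933]), array([0.   , 0.005, 0.01 , 0.015, 0.02 , 0.025, 0.03 , 0.035, 0.04 ,
       0.045, 0.05 , 0.055, 0.06 , 0.065, 0.07 , 0.075, 0.08 , 0.085]))
plate 0.059671979068233294 ((539.5859375, 137.74923706054688), (150.03372192382812, 150.05465698242188), 88.8844985961914)
   +x 165 off 74.55 slope -0.0002 std 0.38
   -x 200 off -74.53 slope 0.0082 std 0.76
   +y 153 off 74.45 slope 0.0077 std 0.79
   -y 175 off -74.64 slope 0.0009 std 0.25
  a -0.019469172307078786 ctr [539.5859375  137.74923706]
bed 0.05935849702581508 ((535.0634765625, 134.40980529785156), (164.18695068359375, 165.48463439941406), 86.12757873535156)
   +x 180 off 81.17 slope -0.0064 std 0.4
   -x 213 off -82.37 slope -0.0002 std 0.27
   +y 187 off 81.58 slope -0.0002 std 0.35
   -y 209 off -81.65 slope 0.0004 std 0.41
  a -0.0675865010923582 ctr [535.06347656 134.4098053 ]
pan 0.059042513562719 ((525.0582275390625, 134.6248016357422), (176.64002990722656, 190.76568603515625), 86.11125946044922)
   +x 207 off 94.87 slope -0.0011 std 0.47
   -x 97 off -92.77 slope 0.0008 std 2.26
   +y 212 off 88.03 slope -0.0011 std 0.24
   -y 239 off -87.88 slope 0.001 std 0.38
  a -0.06787132617094205 ctr [525.05822754 134.62480164]
```

View pics/holes.png

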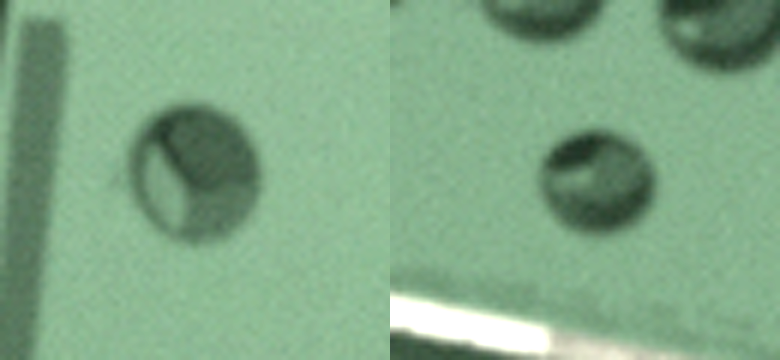

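The crops put the front right plate hole at about (257.7,128.8), with its bed hole partly covered on the +x side. The back plate hole is at (314.7,305.3).

```bash
cat > bed.py <<'E'
from h import *
from scipy.optimize import least_squares
def fit(f,roi,init=(.5356,.1345,-.0676),th=.048):
    """joint fit: bed pose + plate angle from outer contours of height masks (plate z .06, bed z .05)"""
    P=world(f); z=P[...,2]
    def cont(lo,hi,h):
        m=((z>lo)&(z<.09)&roi).astype(np.uint8); m=cv2.morphologyEx(m,cv2.MORPH_OPEN,np.ones((3,3)))
        cs,_=cv2.findContours(m,cv2.RETR_EXTERNAL,cv2.CHAIN_APPROX_NONE); c=max(cs,key=cv2.contourArea)[:,0]
        return np.array([ray(f,u,v,h)[:2] for u,v in c])*1000
    B=cont(.044,.09,.05); A=cont(.055,.09,.06)
    def sd(W,c,a,h):
        q=np.abs((W-c)@np.array([[np.cos(a),-np.sin(a)],[np.sin(a),np.cos(a)]]))
        return q.max(1)-h
    def un(p):
        c=p[:2];Rb=R.from_euler('z',p[2]).as_matrix()[:2,:2];Rp=R.from_euler('z',p[2]+p[3]).as_matrix()[:2,:2]
        piv=c+Rb@[-60,60]; pc=piv+Rp@[60,-60]; return c,Rb,Rp,piv,pc
    def res(p):
        c,Rb,Rp,piv,pc=un(p)
        return np.r_[sd(B,c,p[2],85-p[4]),sd(A,pc,p[2]+p[3],75-p[4])]
    s=least_squares(res,[init[0]*1e3,init[1]*1e3,init[2],th,.5],loss='soft_l1',f_scale=.4); p=s.x
    c,Rb,Rp,piv,pc=un(p)
    print('bed c',c.round(2),'yaw',p[2].round(4),'th',p[3].round(4),'edge',p[4].round(2),'rms',np.median(np.abs(res(p))).round(2))
    print('bedFR',(c+Rb@[-60,-60]).round(2),'bedBack',(c+Rb@[60,0]).round(2),'pivot',piv.round(2))
    print('plFR',(piv+Rp@[0,-120]).round(2),'plBack',(piv+Rp@[120,-60]).round(2))
E
python3 - <<'E'
from bed import *
f=dict(np.load('w1.npz')); roi=np.zeros((480,640),bool); roi[40:350,180:500]=1
fit(f,roi)
for u,v in((257.7,128.8),(314.7,305.3)): print('seen',ray(f,u,v,.06)*1e3)
P=world(f); m=(P[...,2]>.075)&roi; print('bolt',np.median(P[m],0))
for n in ('top',): print(tool()[:3,3])
E
```

```text
bed c [536.49 135.  ] yaw -0.0672 th 0.0475 edge 0.44 rms 0.19
bedFR [472.6   79.17] bedBack [596.36 130.97] pivot [480.66 198.9 ]
plFR [478.29  78.92] plBack [599.45 136.54]
seen [477.77715544  79.78070569  60.        ]
seen [598.56005677 137.25710937  60.        ]
bolt [0.52540714 0.17087594 0.20929265]
[0.54071369 0.13215562 0.16176963]
```

Request:
carry_out(targets=[[0,-38,0,0,0,0,0],[0,-38,0,0,0,0,0],[0,-38,0,0,0,0,0],[0,0,0,0,0,0,0],[0,0,0,0,0,0,0]])

```text
clock: 2.28
position: [0.5576, 0.0222, 0.1626]
tool_rot: [-3.141, -0.0, -2.982]
force: [0.3, 0.9, 0.0]
grip_width: 0.0854
```

Run:
```python
from bed import *
f=grab('wrist'); save('w2',f['color']); np.savez('w2.npz',**np.load('wrist.npz'))
s=bot.observe();print(s['clock'],s['position'],s['tool_rot'])
P=world(f); uv=np.array([proj(f,p) for p in [(.43,.04,.05),(.65,.03,.05),(.43,.235,.05),(.65,.225,.05)]]); print(uv.round())
roi=(P[...,0]>.435)&(P[...,0]<.637)&(P[...,1]>.02)&(P[...,1]<.26)
try: fit(f,roi)
except Exception as e: print(e)
m=(P[...,2]>.056)&(P[...,2]<.13)&(P[...,1]<-.05)&(P[...,0]<.6)
k,l,st,c=cv2.connectedComponentsWithStats(m.astype(np.uint8))
for i in range(1,k):
    if st[i,4]>30:
        q=P[l==i]; zt=np.percentile(q[:,2],90); t=q[q[:,2]>zt-.004]; print(st[i],c[i].round(1),'top mean',t.mean(0).round(4),((t.max(0)+t.min(0))/2).round(4),zt.round(4))
```

```text
2.3333 [0.5575488  0.02408515 0.16254418] [ 3.14118051e+00 -1.75702205e-04 -2.97921187e+00]
[[372.  47.]
 [306. 340.]
 [654.  98.]
 [537. 373.]]
bed c [536.36 134.6 ] yaw -0.0667 th 0.0464 edge 0.24 rms 0.35
bedFR [472.5   78.73] bedBack [596.23 130.6 ] pivot [480.49 198.46]
plFR [478.06  78.49] plBack [599.25 136.04]
[ 77   0  44  16 432] [99.9  5.3] top mean [ 0.4377 -0.1308  0.0705] [ 0.4371 -0.1318  0.0706] 0.0717
[  81   51   48   42 1508] [104.4  71.6] top mean [ 0.4742 -0.1254  0.0715] [ 0.4743 -0.1262  0.0712] 0.0725
[  71  128   67   40 2160] [102.8 147. ] top mean [ 0.5193 -0.1184  0.0945] [ 0.5196 -0.1188  0.0942] 0.0953
```

View pics/w2.png

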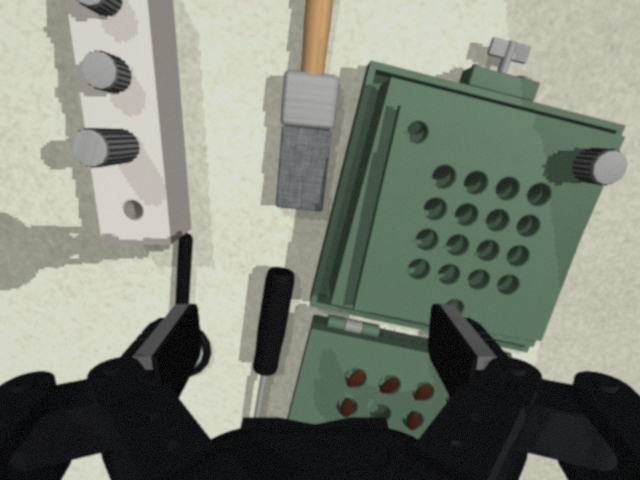

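The second wrist view agrees with the first to within 0.5 mm. The pin is the tall one at (103,147), next to the empty hole at (133,209), and the bolts are at (105,72) and (99,5).

Request:
carry_out(targets=[[15,-34,0,0,0,0,0],[15,-34,0,0,0,0,0],[15,-34,0,0,0,0,0],[15,-33,0,0,0,0,0],[0,0,0,0,0,0,0]])

```text
clock: 2.75
position: [0.5185, -0.1243, 0.1628]
tool_rot: [-3.14, -0.001, -2.984]
force: [-0.4, -1.3, 0.6]
grip_width: 0.0851
```

Request:
carry_out(targets=[[0,0,0,0,0,0,0]])

```text
clock: 2.83
position: [0.5202, -0.1192, 0.1627]
tool_rot: [3.141, 0.0, -2.98]
force: [0.2, 0.4, 0.1]
grip_width: 0.0854
```

```bash
cat > tops.py <<'E'
from h import *
f=grab('wrist'); s=bot.observe();print(s['clock'],s['position'].round(4),s['tool_rot'].round(4),s['force'].round(2))
T=tool(); P=world(f)
m=(P[...,2]>.056)&(P[...,2]<.12)&(P[...,1]<-.08)&(P[...,1]>-.18)&(P[...,0]<.56)&(P[...,0]>.38)
k,l,st,c=cv2.connectedComponentsWithStats(m.astype(np.uint8))
for i in range(1,k):
    if st[i,4]>60:
        q=P[l==i]; zt=np.percentile(q[:,2],90); mm=((l==i)&(P[...,2]>zt-.004)).astype(np.uint8)
        cs,_=cv2.findContours(mm,0,cv2.CHAIN_APPROX_NONE); cc=max(cs,key=len)
        zz=np.median(P[mm>0][:,2]); W=np.array([ray(f,u,v,zz)[:2] for u,v in cc[:,0]])*1e3
        (x,y),rr=cv2.minEnclosingCircle(W.astype(np.float32)); e=cv2.fitEllipse(W.astype(np.float32))
        p=np.array([e[0][0],e[0][1],zz*1e3])/1e3; d=T[:3,:3].T@(p-T[:3,3])*1e3
        print('top',p.round(4),np.round(e[1],1),'circ',round(x,1),round(y,1),round(rr,1),'in tool mm',d.round(1))
E
python3 tops.py
```

```text
2.8833 [ 0.5207 -0.1178  0.1627] [ 3.1410e+00  3.0000e-04 -2.9776e+00] [-0.76  0.98 -0.16]
top [ 0.4288 -0.1333  0.0716] [21.4 21.7] circ 428.8 -133.3 11.5 in tool mm [93.3 -0.4 91.1]
top [ 0.4739 -0.1264  0.0716] [21.5 21.6] circ 473.8 -126.4 11.5 in tool mm [47.6 -1.  91. ]
top [ 0.5189 -0.1195  0.0946] [21.5 21.9] circ 518.7 -119.4 11.6 in tool mm [ 2.1 -1.5 68.1]
```

Request:
carry_out(targets=[[2,-1.5,36,0,0,0,0],[0,0,36,0,0,0,0],[0,0,25,0,0,0,0],[0,0,11,0,0,0,0],[0,0,0,0,0,0,0]])

```text
clock: 3.3
position: [0.518, -0.1188, 0.0526]
tool_rot: [3.14, -0.003, -2.976]
force: [-0.1, -0.4, 0.6]
grip_width: 0.0855
```

Request:
carry_out(targets=[[0,0,0,0,0,0,255],[0,0,0,0,0,0,255],[0,0,0,0,0,0,255],[0,0,0,0,0,0,255],[0,0,0,0,0,0,255]], force=90)

```text
clock: 3.72
position: [0.5192, -0.1209, 0.0555]
tool_rot: [-3.141, 0.001, -2.979]
force: [0.5, -0.2, 0.4]
grip_width: 0.0254
```

Request:
carry_out(targets=[[0,0,0,0,0,0,255],[0,0,0,0,0,0,255],[0,0,0,0,0,0,255]])

```text
clock: 3.97
position: [0.5194, -0.1207, 0.0556]
tool_rot: [-3.142, 0.001, -2.978]
force: [-1.9, 2.0, 13.1]
grip_width: 0.0188
```

```bash
python3 -c "
from h import *
s=bot.observe();print(s['position'],s['tool_rot'],s['force'],s['moment'],s['grip_width'])"
```

```text
[ 0.51935453 -0.12071776  0.05557411] [-3.14151312e+00  1.47765115e-03 -2.97845230e+00] [-1.92918284  1.9909458  13.10696339] [ 0.59910623  0.43789378 -0.02606665] 0.01882116894166948
```

Request:
carry_out(targets=[[0,0,-3,0,0,0,255],[0,0,-15,0,0,0,255],[0,0,-30,0,0,0,255],[0,0,-30,0,0,0,255],[0,0,0,0,0,0,255]])

```text
clock: 4.38
position: [0.521, -0.1216, 0.1375]
tool_rot: [-3.14, 0.006, -2.979]
force: [1.1, 0.6, -0.6]
grip_width: 0.0183
```

Request:
carry_out(targets=[[0,0,0,0,0,0,255]])

```text
clock: 4.47
position: [0.5195, -0.1211, 0.1341]
tool_rot: [-3.141, 0.003, -2.979]
force: [0.0, 0.3, -2.5]
grip_width: 0.0182
```

Run:
```python
from h import *
f=grab('wrist'); save('w3',f['color'][150:480]); s=bot.observe(); print(s['clock'],s['position'],s['tool_rot'],s['force'],s['moment'],s['grip_width'])
T=np.linalg.inv(tool()); P=world(f); Q=P@T[:3,:3].T+T[:3,3]
m=(np.abs(Q[...,0])<.03)&(np.abs(Q[...,1])<.0095)&(Q[...,2]>-.05)&(Q[...,2]<.06)
print(m.sum()); q=Q[m]
for a in np.arange(-.05,.06,.01):
    w=q[(q[:,2]>a)&(q[:,2]<a+.01)]
    if len(w)>5: print(a.round(2),len(w),w.min(0).round(4),w.max(0).round(4))
```

```text
4.5167 [ 0.51872988 -0.12094643  0.1327981 ] [-3.14138936e+00  7.13811161e-04 -2.97857310e+00] [ 0.00746758 -0.51123786 -1.50414814] [ 0.01384494  0.03608888 -0.02514141] 0.018403228791017346
4373
-0.05 1632 [-0.0121 -0.0095 -0.05  ] [ 0.0105  0.0095 -0.04  ]
-0.04 1371 [-0.012  -0.0095 -0.04  ] [ 0.0107  0.0095 -0.03  ]
-0.03 429 [ 0.0045 -0.0093 -0.03  ] [ 0.0107  0.0094 -0.02  ]
-0.02 358 [ 0.0037 -0.0095 -0.02  ] [ 0.0108  0.0094 -0.01  ]
-0.01 311 [ 0.0039 -0.0095 -0.01  ] [ 0.0106  0.0094 -0.    ]
0.0 76 [ 0.0039 -0.0095  0.    ] [0.0105 0.0092 0.0045]
0.01 36 [ 0.0036 -0.0038  0.0155] [0.0059 0.0054 0.0198]
0.02 96 [ 0.0001 -0.0044  0.0203] [0.0058 0.0077 0.0297]
0.03 40 [ 0.0014 -0.0024  0.0301] [0.0045 0.0058 0.0399]
0.04 24 [ 0.0003 -0.0013  0.0406] [0.0029 0.005  0.0491]
```

View pics/w3.png

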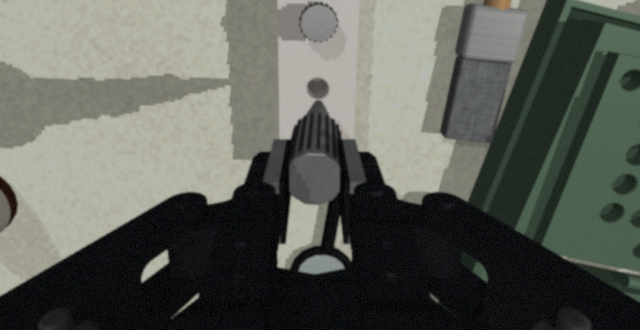

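The pin is gripped squarely. Its nose shows at about (318,250) in the full frame, and the force reads -1.5 N, which is the pin's weight.

Run:
```python
from h import *
f=dict(np.load('wrist.npz')); T=np.linalg.inv(f['M']); 
Tt=tool(); Ti=np.linalg.inv(Tt); P=world(f); Q=P@Ti[:3,:3].T+Ti[:3,3]
for v in list(range(248,275,3))+list(range(275,350,8)):
    r=Q[v]; ok=(np.abs(r[:,1])<.016)&(np.abs(r[:,0])<.02)&(r[:,2]>-.05)&(r[:,2]<.056)
    u=np.where(ok)[0]
    if len(u)>3: print(v,u.min(),u.max(),'c',(u.min()+u.max())/2,'y',(r[u.min(),1]*1e3).round(1),(r[u.max(),1]*1e3).round(1),'x',(r[u,0].mean()*1e3).round(1),'z',(np.median(r[u,2])*1e3).round(1))
g=cv2.cvtColor(f['color'],cv2.COLOR_RGB2GRAY)
for v in (250,256,262): print(v,g[v,300:338])
# handle top ellipse
m=((np.abs(Q[...,2]+.0395)<.003)&(np.abs(Q[...,0])<.02)&(np.abs(Q[...,1])<.0115)); print('top mean', Q[m].mean(0)*1e3, np.percentile(Q[m],[1,99],axis=0)*1e3)
```

```text
251 316 321 c 318.5 y 0.4 3.4 x 1.8 z 47.9
254 313 323 c 318.0 y -1.3 4.4 x 2.9 z 37.7
257 311 325 c 318.0 y -2.4 5.4 x 4.1 z 28.6
260 309 326 c 317.5 y -3.4 5.6 x 4.7 z 21.9
263 307 328 c 317.5 y -4.4 6.7 x 5.7 z 16.7
266 304 329 c 316.5 y -5.4 7.1 x 9.1 z 0.2
269 301 333 c 317.0 y -6.8 8.2 x 9.0 z -3.6
272 298 335 c 316.5 y -8.0 9.2 x 8.7 z -6.9
275 295 338 c 316.5 y -9.5 10.5 x 8.3 z -10.5
283 293 341 c 317.0 y -10.0 11.9 x 7.8 z -18.9
291 274 355 c 314.5 y -15.9 15.0 x 9.1 z -29.4
299 273 357 c 315.0 y -15.7 15.0 x 9.2 z -36.9
307 270 359 c 314.5 y -15.9 15.0 x 8.6 z -40.7
315 269 360 c 314.5 y -15.7 14.8 x 5.8 z -40.4
323 288 341 c 314.5 y -9.8 8.7 x 1.8 z -40.3
331 287 341 c 314.0 y -9.8 8.8 x -1.3 z -40.1
339 288 341 c 314.5 y -9.8 8.7 x -4.6 z -40.3
347 288 341 c 314.5 y -9.6 8.7 x -7.9 z -40.2
250 [177 178 177 177 178 180 176 175 178 176 174 177 179 176 162 144 122 107
 107 111 126 147 167 175 175 179 176 178 177 174 173 177 175 178 176 178
 178 178]
256 [179 177 179 178 177 177 177 177 174 173 163 127  90  65  62  61  59  61
  65  64  65  69  72  85 114 151 171 176 176 175 177 177 178 177 178 177
 178 179]
262 [177 179 178 178 176 174 158 123  82  65  59  51  52  57  61  64  63  64
  58  58  62  68  74  73  76  77  84 110 146 169 175 177 177 177 180 176
 179 178]
top mean [  0.5216379   -0.36429756 -40.03286011] [[-10.89383807 -10.00871091 -41.90433412]
 [ 10.19359292  10.23221249 -36.88749508]]
```

Request:
carry_out(targets=[[1.8,34,0,0,0,0,255],[1.8,34,0,0,0,0,255],[1.8,34,0,0,0,0,255],[1.8,34,0,0,0,0,255],[1.8,34,0,0,0,0,255]])

```text
clock: 4.93
position: [0.4809, 0.0466, 0.1315]
tool_rot: [-3.142, -0.002, -2.979]
force: [1.8, 1.3, -1.3]
grip_width: 0.0181
```

Request:
carry_out(targets=[[1.8,32.5,0,0,0,0,255],[0,0,6,0,0,0,255],[0,0,0,0,0,0,255],[0,0,0,0,0,0,255]])

```text
clock: 5.27
position: [0.4746, 0.0766, 0.1257]
tool_rot: [-3.141, -0.002, -2.978]
force: [-0.1, -0.8, -1.9]
grip_width: 0.0185
```

Run:
```python
from h import *
f=grab('wrist'); np.savez('w4.npz',**np.load('wrist.npz'));s=bot.observe(); print(s['clock'],s['position'],s['tool_rot'],s['force'],s['moment'])
im=f['color'][195:285,255:385]; im=cv2.resize(im,None,fx=6,fy=6,interpolation=cv2.INTER_CUBIC).astype(float); save('w4',np.clip((im-10)*1.8,0,255).astype(np.uint8))
T=tool()
for p in ((472.55,78.95,50),(478.2,78.8,60),(475.3,79,60)): print(p,proj(f,np.array(p)/1e3).round(1))
```

```text
5.3167 [0.47489736 0.0761625  0.12601449] [-3.14102861e+00 -1.43650606e-03 -2.97948081e+00] [-0.1237081   0.26870116 -2.03539192] [-0.05835257  0.0370721   0.01528004]
(472.55, 78.95, 50) [318.7 240.6]
(478.2, 78.8, 60) [317.2 253.3]
(475.3, 79, 60) [318.2 249. ]
```

View pics/w4.png

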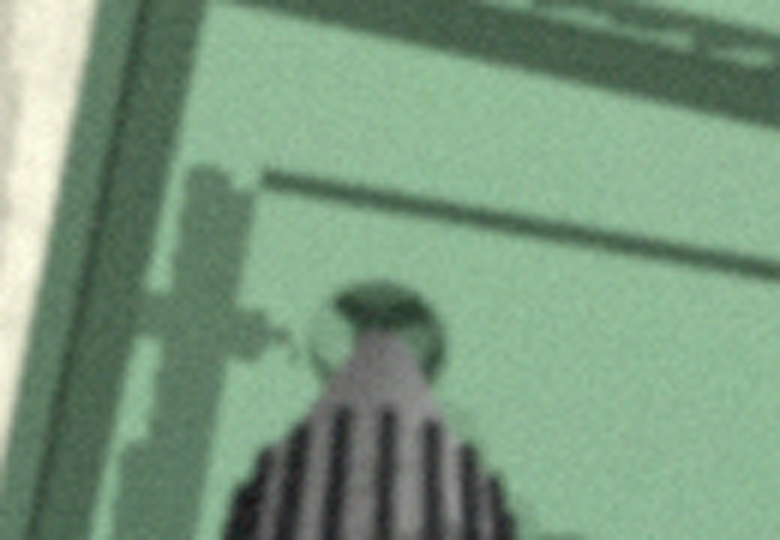

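The nose at about (319,251) lies over the plate hole, seen centred at u≈318 and predicted at 317. It needs about 1 mm more in y, then I can go down.

Request:
carry_out(targets=[[-0.5,1,5,0,0,0,255],[0,0,5,0,0,0,255],[0,0,3,0,0,0,255],[0,0,3,0,0,0,255],[0,0,3,0,0,0,255]])

```text
clock: 5.73
position: [0.4755, 0.0779, 0.1072]
tool_rot: [-3.142, -0.0, -2.979]
force: [-0.2, -0.3, -2.5]
grip_width: 0.0184
```

Request:
carry_out(targets=[[0,0,3,0,0,0,255],[0,0,2,0,0,0,255],[0,0,0,0,0,0,255]])

```text
clock: 5.98
position: [0.4753, 0.0781, 0.1022]
tool_rot: [-3.142, -0.001, -2.979]
force: [-0.2, 0.7, -2.2]
grip_width: 0.0183
```

Request:
carry_out(targets=[[0,-0.5,2,0,0,0,255],[0,0,2,0,0,0,255],[0,0,2,0,0,0,255],[0,0,0,0,0,0,255]])

```text
clock: 6.32
position: [0.4756, 0.0777, 0.0963]
tool_rot: [-3.142, -0.0, -2.979]
force: [0.6, -1.1, -2.5]
grip_width: 0.019
```

Request:
carry_out(targets=[[0,0,1.5,0,0,0,255],[0,0,1.5,0,0,0,255],[0,0,0,0,0,0,255]])

```text
clock: 6.57
position: [0.4758, 0.0776, 0.0936]
tool_rot: [-3.142, 0.0, -2.979]
force: [1.0, -1.4, -0.2]
grip_width: 0.0188
```

Request:
carry_out(targets=[[0.3,-0.2,2,0,0,0,255],[0.3,-0.2,2,0,0,0,255],[0,0,0,0,0,0,255],[0,0,0,0,0,0,255]])

```text
clock: 6.9
position: [0.4751, 0.0773, 0.0896]
tool_rot: [3.142, -0.0, -2.979]
force: [1.4, 0.4, -0.6]
grip_width: 0.0184
```

Request:
carry_out(targets=[[0.3,0,2,0,0,0,255],[0,0,0,0,0,0,255],[0,0,0,0,0,0,255]])

```text
clock: 7.15
position: [0.4748, 0.0772, 0.0876]
tool_rot: [3.142, 0.0, -2.978]
force: [0.8, 1.8, -0.5]
grip_width: 0.0183
```

Request:
carry_out(targets=[[0.3,0,2,0,0,0,255],[0,0,0,0,0,0,255],[0,0,0,0,0,0,255]])

```text
clock: 7.4
position: [0.4744, 0.0772, 0.0856]
tool_rot: [3.141, -0.0, -2.978]
force: [0.8, 1.6, 0.5]
grip_width: 0.0182
```

Request:
carry_out(targets=[[0.3,0,2,0,0,0,255],[0,0,0,0,0,0,255],[0,0,0,0,0,0,255]])

```text
clock: 7.65
position: [0.4741, 0.0771, 0.0835]
tool_rot: [3.142, -0.0, -2.978]
force: [0.6, 2.2, -1.0]
grip_width: 0.0188
```

Request:
carry_out(targets=[[0.3,0.2,2,0,0,0,255],[0,0,0,0,0,0,255],[0,0,0,0,0,0,255]])

```text
clock: 7.9
position: [0.4737, 0.0772, 0.0815]
tool_rot: [3.142, -0.0, -2.978]
force: [1.0, 2.2, -0.2]
grip_width: 0.0182
```

Request:
carry_out(targets=[[0.3,0.2,2,0,0,0,255],[0,0,0,0,0,0,255],[0,0,0,0,0,0,255]])

```text
clock: 8.15
position: [0.4734, 0.0773, 0.0795]
tool_rot: [-3.142, -0.0, -2.978]
force: [0.9, 1.4, -0.7]
grip_width: 0.0185
```

Request:
carry_out(targets=[[0.3,0.1,2,0,0,0,255],[0,0,0,0,0,0,255],[0,0,0,0,0,0,255]])

```text
clock: 8.4
position: [0.4731, 0.0774, 0.0775]
tool_rot: [-3.142, -0.0, -2.978]
force: [0.5, 1.8, 0.1]
grip_width: 0.0186
```

Request:
carry_out(targets=[[0.2,0.2,2,0,0,0,255],[0,0,0,0,0,0,255],[0,0,0,0,0,0,255]])

```text
clock: 8.65
position: [0.4728, 0.0775, 0.0755]
tool_rot: [-3.142, -0.0, -2.979]
force: [0.4, 1.1, -0.7]
grip_width: 0.0187
```

Request:
carry_out(targets=[[0,0.2,2,0,0,0,255],[0,0,0,0,0,0,255],[0,0,0,0,0,0,255]])

```text
clock: 8.9
position: [0.4728, 0.0776, 0.0734]
tool_rot: [-3.141, -0.0, -2.979]
force: [0.5, -0.1, -1.0]
grip_width: 0.0182
```

Run:
```python
from h import *
f=grab('wrist'); s=bot.observe(); print(s['clock'],s['position'],s['force'],s['moment'])
im=f['color'][100:360,180:540]; save('w5',cv2.resize(im,None,fx=2,fy=2))
T=np.linalg.inv(tool()); P=world(f); Q=P@T[:3,:3].T+T[:3,3]
m=(np.abs(Q[...,0])<.008)&(np.abs(Q[...,1])<.008)&(Q[...,2]>-.05)&(Q[...,2]<-.03); print('handle top tool z',np.median(Q[m][:,2])*1e3,'world',np.median(P[m][:,2])*1e3)
```

```text
8.95 [0.47275828 0.07763026 0.07341777] [ 0.30016927  0.42197981 -1.70451125] [ 0.0387602  -0.09730105  0.02204955]
handle top tool z -39.03020956133023 world 112.44860692268414
```

View pics/w5.png

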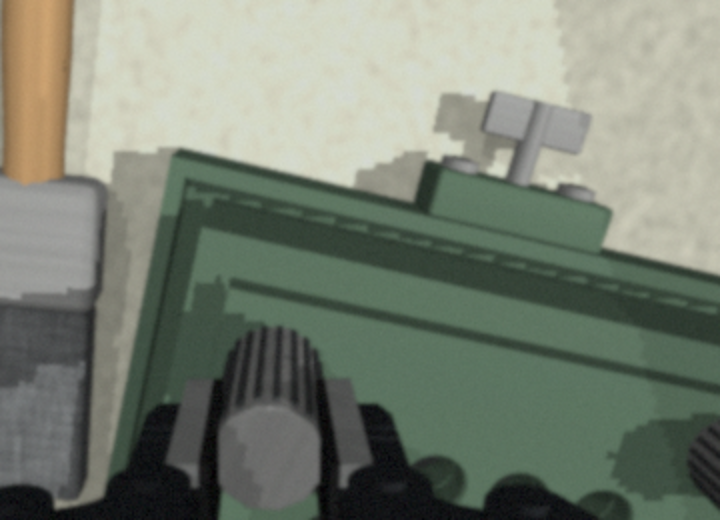

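The view shows the pin standing in the front right hole with its shoulder about 8 mm above the plate. Nothing is disturbed, so I continue down.

Request:
carry_out(targets=[[0,0,2,0,0,0,255],[0,0,2,0,0,0,255],[0,0,0,0,0,0,255],[0,0,0,0,0,0,255]])

```text
clock: 9.28
position: [0.4728, 0.0777, 0.0694]
tool_rot: [-3.142, -0.0, -2.979]
force: [1.3, 0.4, -3.4]
grip_width: 0.0186
```

Request:
carry_out(targets=[[0,0,2,0,0,0,255],[0,0,0,0,0,0,255],[0,0,0,0,0,0,255]])

```text
clock: 9.53
position: [0.4728, 0.0777, 0.0674]
tool_rot: [-3.142, -0.0, -2.979]
force: [1.9, 1.1, -2.8]
grip_width: 0.0182
```

Request:
carry_out(targets=[[0,0,1,0,0,0,255],[0,0,0,0,0,0,255],[0,0,0,0,0,0,255]])

```text
clock: 9.78
position: [0.4729, 0.0778, 0.0666]
tool_rot: [-3.142, -0.0, -2.978]
force: [-0.5, 1.4, 0.4]
grip_width: 0.0184
```

Request:
carry_out(targets=[[0,0,1,0,0,0,255],[0,0,0,0,0,0,255],[0,0,0,0,0,0,255]])

```text
clock: 10.03
position: [0.473, 0.0778, 0.0657]
tool_rot: [3.142, 0.0, -2.978]
force: [-0.6, 0.2, 5.7]
grip_width: 0.0187
```

Request:
carry_out(targets=[[0,0,0.7,0,0,0,255],[0,0,0,0,0,0,255],[0,0,0,0,0,0,255]])

```text
clock: 10.28
position: [0.4733, 0.0779, 0.0655]
tool_rot: [3.141, 0.001, -2.979]
force: [-4.0, -0.7, 16.8]
grip_width: 0.0182
```

Request:
carry_out(targets=[[0,0,0,0,0,0,0],[0,0,0,0,0,0,0],[0,0,0,0,0,0,0],[0,0,0,0,0,0,0],[0,0,0,0,0,0,0]])

```text
clock: 10.7
position: [0.4729, 0.0777, 0.0648]
tool_rot: [-3.142, -0.0, -2.979]
force: [-0.5, -0.8, 0.1]
grip_width: 0.0776
```

Request:
carry_out(targets=[[0,0,-30,0,0,0,0],[0,0,-35,0,0,0,0],[0,0,-35,0,0,0,0],[-20,0,0,0,0,0,0],[-20,0,0,0,0,0,0]])

```text
clock: 11.12
position: [0.5138, 0.0845, 0.1674]
tool_rot: [3.141, 0.004, -2.979]
force: [-0.3, -0.2, 0.5]
grip_width: 0.0847
```

Request:
carry_out(targets=[[-20,20,0,0,0,0,0],[0,20,0,0,0,0,0],[0,0,0,0,0,0,0],[0,0,0,0,0,0,0]])

```text
clock: 11.45
position: [0.5253, 0.1278, 0.1646]
tool_rot: [3.142, -0.001, -2.977]
force: [0.1, -1.1, 0.6]
grip_width: 0.0852
```

```bash
cat > chk.py <<'E'
from bed import *
import sys
f=grab('wrist'); s=bot.observe(); print(s['clock'],s['position'],s['tool_rot'],s['force'],s['grip_width'])
save(sys.argv[1],f['color']); np.savez(sys.argv[1]+'.npz',**np.load('wrist.npz'))
P=world(f)
roi=(P[...,0]>.435)&(P[...,0]<.637)&(P[...,1]>.02)&(P[...,1]<.26)
fit(f,roi,th=.005)
for nm,c in (('pin',(.4725,.079)),('pivot',(.4805,.1985)),('back',(.596,.131))):
    m=(np.hypot(P[...,0]-c[0],P[...,1]-c[1])<.016)&(P[...,2]>.07)&(P[...,2]<.13)
    if m.sum()>30:
        q=P[m]; zt=np.percentile(q[:,2],85); t=q[q[:,2]>zt-.003]; print(nm,'top z',np.median(t[:,2]).round(4),'c',((t.max(0)+t.min(0))/2).round(4),len(t))
        A=np.c_[t[:,:2]-t[:,:2].mean(0),np.ones(len(t))]; print('  tilt',np.linalg.lstsq(A,t[:,2],rcond=None)[0].round(4))
m=(P[...,0]>.5)&(P[...,0]<.58)&(P[...,1]>.09)&(P[...,1]<.18)&(P[...,2]>.055)&(P[...,2]<.065); print('plate z',np.median(P[m][:,2]))
E
python3 chk.py w6
```

```text
11.5 [0.52537905 0.12676806 0.16468106] [-3.14125577e+00 -5.38691523e-04 -2.97807891e+00] [-0.09948547 -0.32293762  0.1352123 ] 0.08535434836608956
bed c [536.47 135.1 ] yaw -0.0681 th 0.0067 edge 0.54 rms 0.25
bedFR [472.52  79.32] bedBack [596.33 131.01] pivot [480.69 199.04]
plFR [473.33  79.27] plBack [596.78 131.79]
pin top z 0.1048 c [0.4737 0.0784 0.1047] 1173
  tilt [-0.0113  0.0079  0.1048]
pivot top z 0.0815 c [0.4806 0.1982 0.0814] 898
  tilt [0.0138 0.0135 0.0815]
plate z 0.059596314651866655
```

View pics/w6.png

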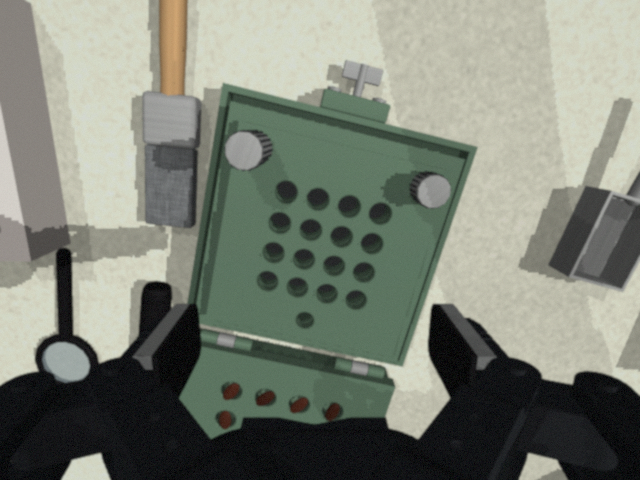

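The pin stands at (245,150) with its top 45.2 mm over the plate, so it is seated. The plate is now lined up, and the back hole shows clear through at (305,320). Next is the middle bolt.

Request:
carry_out(targets=[[13,-34.5,0,0,0,0,0],[13,-34.5,0,0,0,0,0],[13,-34.5,0,0,0,0,0],[13,-34.5,0,0,0,0,0],[13,-34.5,0,0,0,0,0]])

```text
clock: 11.92
position: [0.4885, -0.0563, 0.1651]
tool_rot: [-3.141, 0.0, -2.98]
force: [1.2, -0.5, -0.2]
grip_width: 0.0854
```

Request:
carry_out(targets=[[13,-34.5,0,0,0,0,0],[13,-34.5,0,0,0,0,0],[0,0,0,0,0,0,0],[0,0,0,0,0,0,0],[0,0,0,0,0,0,0]])

```text
clock: 12.33
position: [0.4748, -0.1264, 0.165]
tool_rot: [3.141, 0.0, -2.98]
force: [0.5, 1.0, -0.1]
grip_width: 0.0855
```

```bash
python3 tops.py
```

```text
12.3833 [ 0.475  -0.1257  0.1649] [ 3.1414e+00  1.0000e-04 -2.9782e+00] [-0.15  0.7   0.24]
top [ 0.4284 -0.1333  0.0716] [21.3 21.5] circ 428.4 -133.4 11.4 in tool mm [47.3  0.  93.3]
top [ 0.4735 -0.1264  0.0715] [21.6 21.9] circ 473.3 -126.6 11.7 in tool mm [ 1.7 -0.5 93.4]
```

Request:
carry_out(targets=[[1.5,-0.5,36,0,0,0,0],[0,0,36,0,0,0,0],[0,0,28,0,0,0,0],[0,0,12,0,0,0,0],[0,0,0,0,0,0,0]])

```text
clock: 12.8
position: [0.4723, -0.1254, 0.0504]
tool_rot: [3.14, -0.004, -2.977]
force: [-0.1, 0.5, 0.0]
grip_width: 0.0853
```

Request:
carry_out(targets=[[0,0,0,0,0,0,255],[0,0,0,0,0,0,255],[0,0,0,0,0,0,255],[0,0,0,0,0,0,255],[0,0,0,0,0,0,255]], force=60)

```text
clock: 13.22
position: [0.4741, -0.1268, 0.0537]
tool_rot: [-3.141, 0.001, -2.978]
force: [-0.3, -0.2, 1.1]
grip_width: 0.0254
```

Request:
carry_out(targets=[[0,0,0,0,0,0,255],[0,0,0,0,0,0,255],[0,0,0,0,0,0,255]])

```text
clock: 13.47
position: [0.4737, -0.1269, 0.0531]
tool_rot: [-3.142, 0.0, -2.979]
force: [-0.9, -1.3, -0.2]
grip_width: -0.0001
```

Request:
carry_out(targets=[[0,0,-3,0,0,0,255],[0,0,-15,0,0,0,255],[0,0,-30,0,0,0,255],[0,0,-35,0,0,0,255],[0,0,0,0,0,0,255]])

```text
clock: 13.88
position: [0.476, -0.1275, 0.1411]
tool_rot: [-3.14, 0.006, -2.979]
force: [1.8, -0.7, 0.8]
grip_width: 0.0002
```

Request:
carry_out(targets=[[0,0,0,0,0,0,255],[0,0,0,0,0,0,255]])

```text
clock: 14.05
position: [0.4736, -0.1268, 0.136]
tool_rot: [-3.142, 0.0, -2.978]
force: [0.1, 0.1, -0.6]
grip_width: 0.0003
```

```bash
cat > held.py <<'E'
from h import *
f=grab('wrist'); np.savez('held.npz',**np.load('wrist.npz')); s=bot.observe(); print(s['clock'],s['position'],s['tool_rot'],s['force'],s['grip_width'])
Ti=np.linalg.inv(tool()); P=world(f); Q=(P@Ti[:3,:3].T+Ti[:3,3])*1e3
for v in list(range(240,300,3))+list(range(300,340,8)):
    r=Q[v]; ok=(np.abs(r[:,1])<13)&(np.abs(r[:,0])<20)&(r[:,2]>-30)&(r[:,2]<45); u=np.where(ok)[0]
    if len(u)>3: print(v,u.min(),u.max(),'y',r[u.min(),1].round(1),r[u.max(),1].round(1),'ymid',((r[u.min(),1]+r[u.max(),1])/2).round(1),'x',r[u,0].mean().round(1),r[u,0].max().round(1),'z',np.median(r[u,2]).round(1))
E
python3 held.py
```

```text
14.1 [ 0.47325805 -0.1267223   0.13543844] [ 3.14131205e+00 -8.24849429e-04 -2.97849459e+00] [-0.18594735 -0.35787464  0.25191534] 4.031969401885945e-05
291 298 331 y -6.6 6.1 ymid -0.2 x 10.3 10.6 z -29.4
```

The gripper closed to zero, so it missed the bolt or slipped off its head. I'll look at where the bolt is now.

```bash
python3 tops.py; python3 -c "
from h import *
f=dict(np.load('wrist.npz')); save('w7',f['color'])"
```

```text
14.15 [ 0.4731 -0.1267  0.1352] [ 3.1412e+00 -1.3000e-03 -2.9785e+00] [-0.67 -0.43 -0.17]
top [ 0.4283 -0.1334  0.0716] [21.4 21.6] circ 428.2 -133.4 11.4 in tool mm [45.2  0.7 63.7]
top [ 0.4733 -0.1265  0.0716] [21.7 21.8] circ 473.1 -126.6 11.6 in tool mm [-0.3  0.2 63.5]
```

View pics/w7.png

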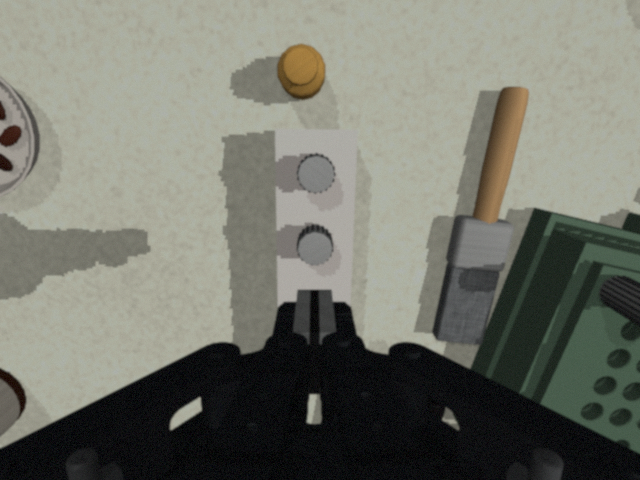

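The bolt at (315,245) is undisturbed, so the fingers closed above it. The finger ends seem to lie well behind the stated TCP, so I'll measure them.

Run:
```python
from h import *
f=dict(np.load('wrist.npz')); Ti=np.linalg.inv(tool()); P=world(f); Q=(P@Ti[:3,:3].T+Ti[:3,3])*1e3
for u in (297,305,312,320,327,290,340):
    print(u,[(v,*Q[v,u].round(0).astype(int)) for v in range(280,350,6)])
m=(f['z_map']>0)&(f['z_map']<.2)&(np.abs(Q[...,1])<60); print('max tool z of gripper', np.percentile(Q[m][:,2],[90,95,99,99.9]))
s=bot.observe(); print(s['qpos'])
```

```text
297 [(280, np.int64(-30), np.int64(-12), np.int64(86)), (286, np.int64(-34), np.int64(-12), np.int64(85)), (292, np.int64(-39), np.int64(-12), np.int64(86)), (298, np.int64(10), np.int64(-7), np.int64(-35)), (304, np.int64(11), np.int64(-6), np.int64(-41)), (310, np.int64(10), np.int64(-6), np.int64(-45)), (316, np.int64(10), np.int64(-6), np.int64(-50)), (322, np.int64(11), np.int64(-6), np.int64(-54)), (328, np.int64(11), np.int64(-6), np.int64(-58)), (334, np.int64(12), np.int64(-5), np.int64(-64)), (340, np.int64(11), np.int64(-5), np.int64(-67)), (346, np.int64(12), np.int64(-5), np.int64(-71))]
305 [(280, np.int64(-31), np.int64(-7), np.int64(87)), (286, np.int64(-35), np.int64(-7), np.int64(86)), (292, np.int64(11), np.int64(-4), np.int64(-30)), (298, np.int64(10), np.int64(-4), np.int64(-36)), (304, np.int64(10), np.int64(-4), np.int64(-41)), (310, np.int64(11), np.int64(-3), np.int64(-46)), (316, np.int64(11), np.int64(-3), np.int64(-50)), (322, np.int64(10), np.int64(-3), np.int64(-53)), (328, np.int64(11), np.int64(-3), np.int64(-58)), (334, np.int64(9), np.int64(-3), np.i
[... 2557 characters left out ...]
 (286, np.int64(-34), np.int64(18), np.int64(85)), (292, np.int64(-39), np.int64(18), np.int64(85)), (298, np.int64(-44), np.int64(18), np.int64(85)), (304, np.int64(7), np.int64(9), np.int64(-33)), (310, np.int64(6), np.int64(9), np.int64(-37)), (316, np.int64(6), np.int64(9), np.int64(-42)), (322, np.int64(7), np.int64(9), np.int64(-47)), (328, np.int64(7), np.int64(8), np.int64(-52)), (334, np.int64(13), np.int64(7), np.int64(-66)), (340, np.int64(13), np.int64(7), np.int64(-69)), (346, np.int64(11), np.int64(7), np.int64(-70))]
max tool z of gripper [-72.94307867 -61.4161339  -37.76775031 -29.60497604]
[ 0.09092679  0.41353954  0.06389425  2.02114293 -0.03937552  0.70945844
  1.9133011 ]
```

The fingers actually end at tool z ≈ -29 mm, not at the TCP. That explains the miss, and also why the pin was held only by the top of its handle. I'll go 29 mm lower for the bolt.

Request:
carry_out(targets=[[-0.3,0.2,10,0,0,0,0],[0,0,10,0,0,0,0],[0,0,10,0,0,0,0],[0,0,0,0,0,0,0],[0,0,0,0,0,0,0]])

```text
clock: 14.57
position: [0.4733, -0.1265, 0.1048]
tool_rot: [3.141, -0.002, -2.979]
force: [0.5, -1.5, 0.2]
grip_width: 0.0605
```

Request:
carry_out(targets=[[0,0,30,0,0,0,0],[0,0,25,0,0,0,0],[0,0,15,0,0,0,0],[0,0,9,0,0,0,0],[0,0,0,0,0,0,0]])

```text
clock: 14.98
position: [0.4732, -0.1265, 0.0256]
tool_rot: [3.141, -0.002, -2.979]
force: [-0.6, 0.9, 0.2]
grip_width: 0.0853
```

Request:
carry_out(targets=[[0,0,0,0,0,0,0],[0,0,0,0,0,0,0]])

```text
clock: 15.15
position: [0.4745, -0.1268, 0.0278]
tool_rot: [-3.141, 0.001, -2.979]
force: [0.1, -0.6, -0.1]
grip_width: 0.0854
```

Request:
carry_out(targets=[[0,0,2,0,0,0,255],[0,0,0,0,0,0,255],[0,0,0,0,0,0,255],[0,0,0,0,0,0,255],[0,0,0,0,0,0,255]], force=60)

```text
clock: 15.57
position: [0.4747, -0.1266, 0.026]
tool_rot: [-3.141, 0.002, -2.979]
force: [-7.5, 11.5, 59.1]
grip_width: 0.0256
```

Request:
carry_out(targets=[[0,0,0,0,0,0,255],[0,0,0,0,0,0,255],[0,0,0,0,0,0,255]])

```text
clock: 15.82
position: [0.4749, -0.1265, 0.0265]
tool_rot: [-3.141, 0.002, -2.979]
force: [-6.1, 3.9, 37.3]
grip_width: 0.0198
```

Request:
carry_out(targets=[[0,0,-1,0,0,0,255],[0,0,0,0,0,0,255]])

```text
clock: 15.98
position: [0.4745, -0.1266, 0.0266]
tool_rot: [-3.141, 0.001, -2.979]
force: [-2.1, 1.8, 19.8]
grip_width: 0.0201
```

Request:
carry_out(targets=[[0,0,-2,0,0,0,255],[0,0,0,0,0,0,255]])

```text
clock: 16.15
position: [0.474, -0.1266, 0.0282]
tool_rot: [-3.141, 0.0, -2.979]
force: [-0.2, 0.6, -0.5]
grip_width: 0.0203
```

Request:
carry_out(targets=[[0,0,-15,0,0,0,255],[0,0,-30,0,0,0,255],[0,0,-32,0,0,0,255],[0,0,0,0,0,0,255],[0,0,0,0,0,0,255]])

```text
clock: 16.57
position: [0.4747, -0.1267, 0.1062]
tool_rot: [-3.141, 0.003, -2.979]
force: [-0.4, 0.5, -1.6]
grip_width: 0.0199
```

```bash
python3 held.py
```

```text
16.6167 [ 0.47400441 -0.12656216  0.10506473] [-3.14139429e+00  6.79709592e-04 -2.97848043e+00] [-0.15077566 -0.16267883 -1.74526517] 0.019889661567089427
270 312 318 y -1.6 1.2 ymid -0.2 x 6.0 6.5 z 4.0
273 306 323 y -4.4 3.6 ymid -0.4 x 5.6 6.4 z 1.2
276 304 326 y -5.4 5.1 ymid -0.2 x 5.2 6.5 z -2.4
279 303 327 y -5.8 5.5 ymid -0.2 x 4.9 6.1 z -5.8
282 303 327 y -5.7 5.4 ymid -0.2 x 5.0 6.4 z -9.4
285 302 327 y -6.2 5.3 ymid -0.5 x 7.6 11.7 z -19.2
288 300 330 y -6.1 5.7 ymid -0.2 x 10.5 11.2 z -28.6
291 283 349 y -12.6 12.9 ymid 0.2 x 9.3 9.9 z -29.1
294 289 340 y -10.4 9.5 ymid -0.4 x 8.1 8.7 z -28.6
297 289 340 y -10.4 9.5 ymid -0.4 x 6.1 6.7 z -26.8
```

Request:
carry_out(targets=[[-20,29,0,0,0,0,255],[-20,29,0,0,0,0,255],[-20,29,0,0,0,0,255],[-20,29,0,0,0,0,255],[-20,29,0,0,0,0,255]])

```text
clock: 17.03
position: [0.5488, 0.0343, 0.1035]
tool_rot: [-3.142, -0.002, -2.979]
force: [0.4, -0.7, -1.3]
grip_width: 0.0199
```

Request:
carry_out(targets=[[-20,29,0,0,0,0,255],[-20,29,0,0,0,0,255],[-20,29,0,0,0,0,255],[-3,3,12,0,0,0,255],[0,0,10,0,0,0,255]])

```text
clock: 17.45
position: [0.5964, 0.1344, 0.0808]
tool_rot: [3.141, -0.001, -2.975]
force: [-0.8, -0.9, -0.6]
grip_width: 0.02
```

Request:
carry_out(targets=[[0,0,0,0,0,0,255],[0,0,0,0,0,0,255],[0,0,0,0,0,0,255]])

```text
clock: 17.7
position: [0.5964, 0.1304, 0.0828]
tool_rot: [-3.141, -0.001, -2.98]
force: [0.5, -0.5, -0.7]
grip_width: 0.0201
```

```bash
python3 held.py | head -1
python3 - <<'E'
from h import *
f=dict(np.load('held.npz')); s=tool()
for p in ((596.33,131.0,50),(596.8,131.8,60)): print(p,proj(f,np.array(p)/1e3).round(1))
u,v=map(int,proj(f,np.array((.5966,.1314,.06)))); print(u,v)
tip=s[:3,:3]@np.array([.0002,-.0003,.0068])+s[:3,3]; print('tip',tip*1e3,proj(f,tip))
im=cv2.resize(f['color'][v-55:v+45,u-65:u+65],None,fx=6,fy=6,interpolation=cv2.INTER_CUBIC).astype(float); print('crop org',u-65,v-55); save('w8',np.clip((im-10)*1.8,0,255).astype(np.uint8))
E
```

```text
17.75 [0.59663823 0.13064113 0.08318531] [-3.14131371e+00  4.60561711e-05 -2.97998934e+00] [ 0.41845769 -0.76080744 -1.172492  ] 0.019832059801420547
(596.33, 131.0, 50) [315.7 264.5]
(596.8, 131.8, 60) [317.2 271.8]
316 271
tip [596.48971906 130.31103559  76.38538591] [314.4393675  282.62281137]
crop org 251 216
```

View pics/w8.png

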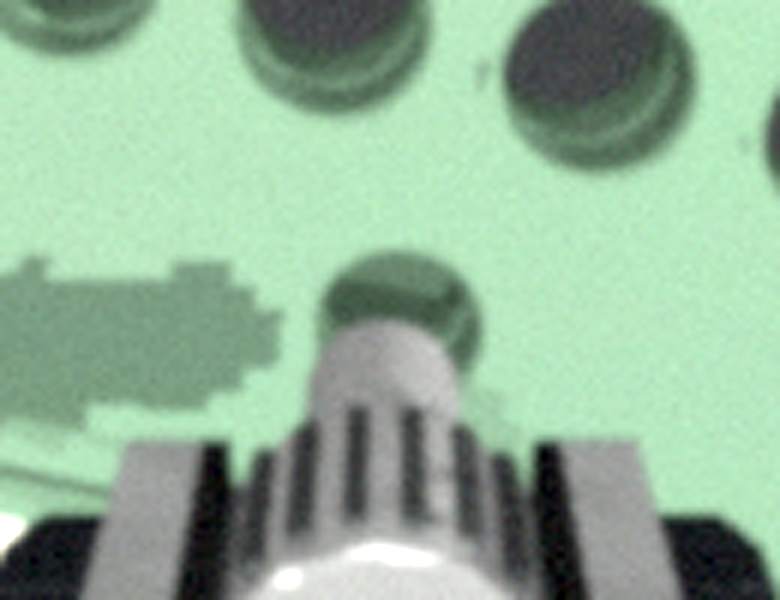

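The hole centre is at about (318,271) and the shank tip at about (315,281). Both sit about 2 px from the prediction in the same direction, so I shift about 1.1 mm in y and go down.

Request:
carry_out(targets=[[-0.2,1,4,0,0,0,255],[0,0,4,0,0,0,255],[0,0,4,0,0,0,255],[0,0,0,0,0,0,255],[0,0,0,0,0,0,255]])

```text
clock: 18.17
position: [0.5965, 0.1327, 0.0706]
tool_rot: [-3.141, -0.001, -2.979]
force: [0.0, 0.7, -1.4]
grip_width: 0.02
```

Request:
carry_out(targets=[[0,0,0,0,0,0,255],[0,0,0,0,0,0,255]])

```text
clock: 18.33
position: [0.5967, 0.1328, 0.071]
tool_rot: [-3.142, 0.0, -2.979]
force: [-0.3, -0.1, -1.4]
grip_width: 0.0197
```

Request:
carry_out(targets=[[-0.2,-1,0,0,0,0,255],[0,0,2,0,0,0,255],[0,0,0,0,0,0,255],[0,0,0,0,0,0,255],[0,0,0,0,0,0,255]])

```text
clock: 18.75
position: [0.597, 0.1318, 0.0689]
tool_rot: [-3.142, -0.0, -2.979]
force: [-0.8, 1.2, -0.8]
grip_width: 0.0199
```

Request:
carry_out(targets=[[0,0,2,0,0,0,255],[0,0,2,0,0,0,255],[0,0,0,0,0,0,255],[0,0,0,0,0,0,255]])

```text
clock: 19.08
position: [0.5969, 0.1318, 0.0647]
tool_rot: [-3.142, -0.0, -2.979]
force: [0.1, 0.2, -1.3]
grip_width: 0.0201
```

Request:
carry_out(targets=[[0,0,2,0,0,0,255],[0,0,2,0,0,0,255],[0,0,0,0,0,0,255],[0,0,0,0,0,0,255]])

```text
clock: 19.42
position: [0.5969, 0.1318, 0.0607]
tool_rot: [-3.142, -0.0, -2.979]
force: [-0.3, -0.0, -0.5]
grip_width: 0.0196
```

Request:
carry_out(targets=[[0,0,2,0,0,0,255],[0,0,2,0,0,0,255],[0,0,0,0,0,0,255],[0,0,0,0,0,0,255]])

```text
clock: 19.75
position: [0.5969, 0.1318, 0.0567]
tool_rot: [-3.142, -0.0, -2.979]
force: [-0.3, 0.1, 0.0]
grip_width: 0.0199
```

Request:
carry_out(targets=[[0,0,2,0,0,0,255],[0,0,2,0,0,0,255],[0,0,0,0,0,0,255],[0,0,0,0,0,0,255]])

```text
clock: 20.08
position: [0.5969, 0.1318, 0.0527]
tool_rot: [-3.142, -0.0, -2.979]
force: [-0.2, -0.4, -1.0]
grip_width: 0.0199
```

Now the tip is at z ≈ 46, inside the bed's hole, with no resistance.

Request:
carry_out(targets=[[0,0,3,0,0,0,255],[0,0,3,0,0,0,255],[0,0,0,0,0,0,255],[0,0,0,0,0,0,255]])

```text
clock: 20.42
position: [0.5969, 0.1317, 0.0466]
tool_rot: [-3.141, -0.0, -2.979]
force: [-0.2, -0.0, -0.2]
grip_width: 0.0199
```

Request:
carry_out(targets=[[0,0,3,0,0,0,255],[0,0,3,0,0,0,255],[0,0,0,0,0,0,255],[0,0,0,0,0,0,255]])

```text
clock: 20.75
position: [0.5969, 0.1318, 0.0406]
tool_rot: [-3.142, -0.0, -2.979]
force: [0.7, -1.0, -0.2]
grip_width: 0.0199
```

Request:
carry_out(targets=[[0,0,2,0,0,0,255],[0,0,0,0,0,0,255],[0,0,0,0,0,0,255]])

```text
clock: 21.0
position: [0.597, 0.1318, 0.0388]
tool_rot: [-3.142, -0.0, -2.979]
force: [0.1, -0.5, -1.7]
grip_width: 0.0201
```

Request:
carry_out(targets=[[0,0,1,0,0,0,255],[0,0,0,0,0,0,255],[0,0,0,0,0,0,255]])

```text
clock: 21.25
position: [0.597, 0.1318, 0.0379]
tool_rot: [-3.142, -0.0, -2.979]
force: [-1.2, -0.2, -0.4]
grip_width: 0.0197
```

Request:
carry_out(targets=[[0,0,1,0,0,0,255],[0,0,0,0,0,0,255],[0,0,0,0,0,0,255]])

```text
clock: 21.5
position: [0.597, 0.1318, 0.0369]
tool_rot: [-3.142, -0.0, -2.979]
force: [0.5, 0.5, -1.1]
grip_width: 0.0199
```

Request:
carry_out(targets=[[0,0,0.7,0,0,0,255],[0,0,0,0,0,0,255],[0,0,0,0,0,0,255]])

```text
clock: 21.75
position: [0.5971, 0.1318, 0.0367]
tool_rot: [3.142, 0.0, -2.979]
force: [-2.6, -0.6, 7.7]
grip_width: 0.02
```

Request:
carry_out(targets=[[0,0,0.7,0,0,0,255],[0,0,0,0,0,0,255],[0,0,0,0,0,0,255]])

```text
clock: 22.0
position: [0.5971, 0.1318, 0.0365]
tool_rot: [3.141, 0.0, -2.979]
force: [-7.6, -1.1, 19.0]
grip_width: 0.0199
```

The head is home: 19 N built up over a 0.2 mm move, at the predicted height. Release, retreat and check.

Request:
carry_out(targets=[[0,0,-0.5,0,0,0,0],[0,0,0,0,0,0,0],[0,0,0,0,0,0,0],[0,0,0,0,0,0,0],[0,0,0,0,0,0,0]])

```text
clock: 22.42
position: [0.597, 0.1318, 0.0358]
tool_rot: [-3.142, -0.0, -2.979]
force: [-0.5, 0.2, -0.0]
grip_width: 0.079
```

Request:
carry_out(targets=[[0,0,0,0,0,0,0],[0,0,-30,0,0,0,0],[0,0,-40,0,0,0,0],[0,0,-40,0,0,0,0],[0,0,-30,0,0,0,0]])

```text
clock: 22.83
position: [0.5974, 0.1318, 0.179]
tool_rot: [3.141, 0.002, -2.979]
force: [0.4, 0.2, 0.5]
grip_width: 0.0851
```

Request:
carry_out(targets=[[0,0,-20,0,0,0,0],[0,0,0,0,0,0,0],[0,0,0,0,0,0,0],[0,0,0,0,0,0,0],[0,0,0,0,0,0,0]])

```text
clock: 23.25
position: [0.5964, 0.1316, 0.1947]
tool_rot: [-3.141, -0.002, -2.979]
force: [-0.1, -0.3, -0.8]
grip_width: 0.0854
```

```bash
python3 chk.py w9
python3 - <<'E'
from h import *
a=dict(np.load('top.npz')); b=grab('top'); P=world(b)
d=np.abs(a['z_map']-b['z_map'])>.012; k,l,s,c=cv2.connectedComponentsWithStats(d.astype(np.uint8))
print([(list(s[i]),world(b)[int(c[i][1]),int(c[i][0])].round(3)) for i in range(1,k) if s[i,4]>25])
E
```

```text
23.3 [0.5964936  0.13168488 0.19480314] [-3.14129040e+00 -1.86392281e-03 -2.97853378e+00] [-0.59766506 -0.46773328 -0.02054233] 0.08518277220549217
bed c [536.61 134.96] yaw -0.0676 th 0.0066 edge 0.5 rms 0.22
bedFR [472.69  79.15] bedBack [596.47 130.9 ] pivot [480.8  198.88]
plFR [473.49  79.1 ] plBack [596.92 131.67]
pin top z 0.1048 c [0.4739 0.0781 0.1047] 1160
  tilt [-0.023   0.0098  0.1047]
pivot top z 0.0816 c [0.4809 0.1986 0.0814] 882
  tilt [-0.0062  0.0105  0.0816]
back top z 0.0816 c [0.5962 0.1314 0.0817] 659
  tilt [0.0155 0.0038 0.0815]
plate z 0.05961679496980238
[([np.int32(89), np.int32(74), np.int32(203), np.int32(406), np.int32(59534)], array([0.433, 0.073, 0.728])), ([np.int32(379), np.int32(249), np.int32(13), np.int32(12), np.int32(117)], array([ 0.525, -0.124,  0.034])), ([np.int32(284), np.int32(272), np.int32(12), np.int32(14), np.int32(114)], array([0.474, 0.078, 0.108])), ([np.int32(382), np.int32(272), np.int32(12), np.int32(11), np.int32(94)], array([ 0.479, -0.133,  0.004]))]
```

View pics/w9.png

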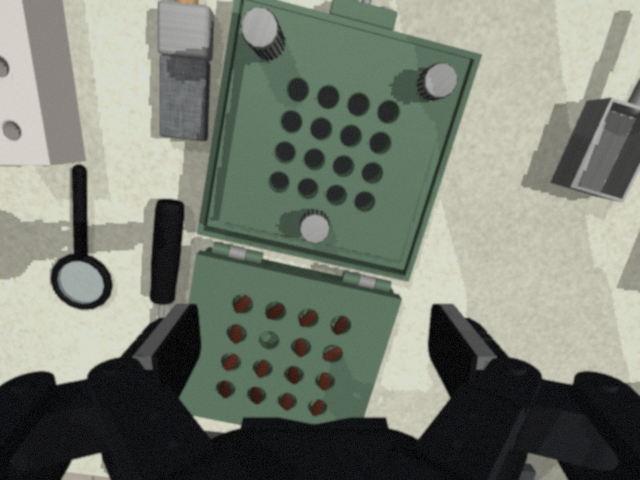

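The pin at (262,28) and the back bolt at (315,227) both stand seated, and nothing else in view has moved.

```bash
python3 -c "
from workcell import bot
print(bot.job_done())"
```

```text
the job is handed in; nothing more can be done
None
```

The job is done and handed in at about 23 s. The drift pin is in the front right hole, the back middle hole has a bolt, and the other bolt is still in the block.

**Last checks**
- **Pin:** its top is 45.2 mm above the plate for a 45 mm handle, so its shoulder is down. It took about 17 N at the end.
- **Bolt:** its top is 22.0 mm above the plate for a 22 mm head. It slid in without resistance, and the force rose to 19 N as the head seated.
- **Plate:** it turned from 0.047 rad to about 0.007 rad of skew, which is within the pin's clearance.
- **Rest of the table:** comparing depth images from the top camera, the only changes on the table were the pin's and bolt's old and new places. The area hidden by the arm could not be compared.

**What failed or disagreed**
- **First bolt grasp missed:** the fingers end about 29 mm short of the stated TCP, so they closed above the bolt head without touching it. I measured this and went lower. The pin was held only by the top of its handle, but it did not slip.
- **High force on the second bolt grasp:** closing the fingers briefly pushed up on the tool with 59 N, against the block or the bolt head. This is above the 40 N limit if fingertips count as the gripper's body; I eased off at once. The cutter was not involved.
- **Less wedging force than described:** the pin's taper met only a few newtons on the way down, below the 10 to 25 N given.

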